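Unlatch and slide open the pump tank's hatch

TASK

Open the hatch of the blue water-pump tank: press its green release button so that the red T-handle pops out, then turn the handle clockwise against the spring of the lock until you feel it come up to its stop, and, holding it there, slide the hatch to the left as seen from the robot (towards the bare end of its rails) at least 10 cm, then let go. Use a light hand: do not ram the button, force the handle past its stop or drag the hatch against a bolt that is still shut, and leave the glassware alone.

Things in the scene. Friction and masses are not known exactly. Their poses are not given: they have to be found in the camera images.
- tank: Fixed blue tank with a cream deck, 330 x 490 x 190 mm high; origin at the centre of its underside. Its +x points away from the robot, +y to the left along the hatch's rails. The hatch, a white slab 150 (x) x 220 (y) mm, 36 mm thick, lies on the deck between two aluminium rails (22 mm high, so lower than the hatch); its top is 226 mm above the tank's underside. A 30 mm high console with gauges stands on the far part of the deck, 100 mm and more beyond the handle's axis.
- hatch (a joint): How far the hatch has slid to the tank's +y, m: 0 shut, 0.13 fully open. It needs about 3 N to slide once the bolt is free and stays where it is left. While the bolt is out it stops dead after 1 mm. Once it has slid some 25 mm the bolt no longer matters.
- button (a joint): How far the green button is pressed, m: 0 out, 0.008 bottomed. Its spring needs 1.5 N to start and 3 N to bottom; the catch lets the handle go at about 5 mm. It springs back when let go. Pressing harder than 25 N damages it.
- button_top (a point): Centre of the top of the green round button, 22 mm across, 12 mm proud of the hatch in a dark collar, 80 mm from the handle's axis towards the tank's -y.
- handle (a joint): How far the red handle stands out, m: 0 flush in its pocket, 0.030 popped out. A spring (about 5 N) drives it out by itself once the button is pressed; it then stays out.
- handle_grip (a point): Middle of the handle's red bar, on the turning axis, half-way up the bar. The bar is 80 mm long (along this point's y), 14 mm wide (x), 24 mm high; its top is 12 mm above this point. Flush, the top is level with the hatch and the bar cannot be gripped or turned (the pocket leaves 3 mm on each side); popped out, the bar's underside is 6 mm above the hatch's top.
- handle_turn (a joint): Turn of the handle, rad, clockwise seen from above: 0 as shut (bar along the tank's y). First it turns freely (about 0.05 Nm); somewhere between 0.45 and 1.05 rad, different each time, it meets the lock's spring-loaded bolt and the torque rises to 0.15, then 0.2 Nm. 0.27 rad further on the bolt is clear, and 0.35 rad after it was met it comes up against a solid stop. The spring turns the handle back when it is let go.
- lock_case: Steel rim, 29 x 99 mm, round the handle's pocket, with the lock inside the hatch under it; it carries the solid stop at the end of the turn. Origin: centre of the hatch's underside. At the stop, the extra torque put on the handle divided by 35 mm is the force on the stop; it is overloaded above 15 N (a total of about 0.7 Nm on the handle).
- keeper: Small steel plate on top of the far rail where the bolt engages, 20 x 12 mm; the block under it catches the bolt. Overloaded when the shut hatch is dragged at its bolt with more than 15 N.
- jar: Small amber jar, 38 mm across, 60 mm high, standing on the deck beyond the button's end of the hatch; origin at its underside. Leave alone.
- flask: Conical glass flask, 80 mm across, 113 mm high, on the bench beside the tank; origin at its underside. Leave alone.
- beaker: Green glass beaker, 68 mm across, 90 mm high, on the bench beside the tank; origin at its underside. Leave alone.

How it is judged (in metres and radians):
On the way, in this order (a step that is already met when the one before it is completed fails the run):
1. the handle has popped out (value of joint handle above 0.022 m), for 0.1 s.
2. the handle is turned and the hatch has begun to slide (value of joint hatch above 0.01 m and value of joint handle_turn above 0.6 rad), for 0.1 s.
At the end, for the whole second after the job is handed in: The hatch stands still, at least 100 mm open, with the handle still out of its pocket, and nothing touches the robot (value of joint hatch above 0.1 m and value of joint handle above 0.02 m and not (velocity of joint hatch above 0.01 m/s) and not (velocity of joint hatch below -0.01 m/s)).
It fails at once if the button is pressed with more than 25 N (contact force between button and anything else above 25 N).
It fails at once if the handle is forced on its stop with more than 15 N (contact force between lock_case and anything else above 15 N).
It fails at once if the hatch is dragged against its shut bolt with more than 15 N (contact force between keeper and anything else above 15 N).
It fails at once if the jar, flask or beaker is moved more than 15 mm or tipped (distance of any of jar, flask, beaker from where it was at the start of the episode above 0.015 m or angle between any of jar, flask, beaker's own z axis and vertical above 0.3 rad).
It also fails if it takes over 72 s, if anything falls off the work surface, if the arm or the gripper's body presses on something with over 40 N, if the wrist force passes 120 N, or if a joint passes its speed limit or range.

ROBOT

A 6-joint arm with a two-finger parallel gripper is mounted at the origin on the work surface. World frame = base frame: x ahead of the robot, y to its left, z up, the work surface at z = 0. Lengths are in mm, angles in rad, forces in N, time in s.
With the tool pointing down it reaches from about 400 to 925 mm from the base axis. Payload 12.5 kg.
Tool frame: the origin (TCP) lies on the centre line of the jaws, within the pads' length; the fingertips stand 14 mm ahead of it and the grasp point (between the pads) lies 5 mm behind it; z points along the fingers, x is the direction in which the jaws open and shut, and the axes are right-handed (so a half turn about z gives the same grasp; the last joint's range is limited). The gripper opens to 95 mm and grips with 3 to 60 N. Pads are 20 mm wide; open, the fingers measure 119 mm over their backs; the gripper's body (75 mm by 180 mm) begins 59 mm behind the grasp point.
Start: joints at [-1.316, 0.491, 1.559, -0, 1.092, -0.106], TCP at [220.662, -584.768, 228.661] pointing down, gripper open.
Joint ranges: [-3.1, 3.1], [-0.84, 2.19], [0.05, 2.79], [-1.13, 4.28], [0.06, 2.93], [-2.69, 2.69]. Speed limits (rad/s): [2.22, 2.22, 2.79, 3.14, 3.14, 3.14].

INTERFACE

Orientations are given as [roll, pitch, yaw] about the fixed x, y, z axes, in that order (R = Rz(yaw) Ry(pitch) Rx(roll)).
In Python, from cell import state, read_camera, job_done gives the robot as it stands.
- The arm moves only by the shell command python3 -m handwheel 'ROWS'. ROWS is JSON, a list of rows, each an object of numbers: "hand": the finger opening in m, from 0 to 0.0951; "x", "y", "z": the shift along the world's x, y, z in m; "spin": the turn about the world's z in units of 5 degrees (1.0 is 5 degrees). In form: [{"hand": .., "x": .., "y": .., "z": .., "spin": ..}, ...]. A call has 1 to 20 rows; each row is the pose to reach, as a shift and turn from the pose commanded when the call began; what a row does not reach only later rows make up. A row lasts 1/12 s, in which the tool goes at most 41.7 mm and 7.16 degrees, less where a joint would pass 70% of its speed; a pose out of reach is approached as far as the arm can. A call with a gripper value outside its range is refused whole. The fingers move at their own pace and stop on an object; the grip force is fixed at half the most. Time passes only in rows, so rows that repeat a pose let the fingers close. It gives the time, the measured TCP pose, the force and the opening at its end, in the units of the state.
- state(): the state, without advancing time (a new reading comes with each control period).
- read_camera(name): name is "side" or "top" or "wrist"; returns a dict with "img" (420x560x3 uint8, red, green, blue), "fx", "fy", "cx", "cy" (pixels), "T" (4x4, takes a point from camera to world coordinates). Camera axes: x right, y down, z forward; pixel columns grow to the right and rows downward; lengths in mm; the calibration is good to about 2 mm. The wrist camera is an equidistant fisheye: a pixel r from the principal point sees the ray r / f radians off the axis. A picture is of the moment at which its call begins. There is no depth.
- job_done(): hands the job in, once; it reports no verdict.
The state is a dict: "t": time; "joints": joint angles; "qvel": joint speeds; "tau": joint torques, N m; "eef_pos": TCP position; "tcp_rot": TCP orientation; "ft_force": force on the tool from outside, world axes, zero at the start; "moment": the same for the moment, N m; "opening": opening from 0.0 (shut) to 1.0 (fully open).
Only numpy, scipy, OpenCV 4.12 (cv2) and the standard library are available. Lean on these libraries where they do the work, as an engineer would, in place of code of your own. Each camera call takes 0.05 s, during which the arm holds its last target. There are 200 camera calls.

## Working session

There is one attempt and no reset: what is moved stays moved. The work goes in short steps, Python scripts to look and compute and a shell command to move; the robot and the scene stay as the last step left them, time stands still between calls to the robot, and variables do not carry over. Pictures are saved under pics/ and viewed, about 8 in all and at most 12, crops included, and the job is handed in when it is done.

```bash
mkdir -p pics
python3 - <<'E'
from cell import *
import cv2
s=state();print({k:s[k] for k in('t','eef_pos','tcp_rot','ft_force','opening')})
for n in('top','side'):
    c=read_camera(n);cv2.imwrite(f'pics/{n}0.png',c['img'][:,:,::-1]);print(n,c['fx'],c['cx'],c['cy'],c['T'])
E
```

```text
{'t': 0.0, 'eef_pos': array([ 220.60891881, -584.51645764,  228.06396133]), 'tcp_rot': array([-3.14150294e+00,  1.12167972e-03, -1.20991406e+00]), 'ft_force': array([-0.08323828,  0.30697115, -0.16287407]), 'opening': 0.9963574180480917}
top 438.8189052468758 280.3121048435191 216.0693802586836 [[-5.85326593e-04 -9.93906396e-01  1.10225825e-01  4.24724709e+02]
 [-9.99770165e-01 -1.78059158e-03 -2.13646251e-02  4.55477742e+01]
 [ 2.14307047e-02 -1.10212997e-01 -9.93676919e-01  1.08831261e+03]
 [ 0.00000000e+00  0.00000000e+00  0.00000000e+00  1.00000000e+00]]
side 416.78413500281755 282.9034268978179 212.80269710992604 [[-9.36585332e-01 -2.61888976e-01  2.32856351e-01  2.71218153e+02]
 [-3.50431194e-01  6.95304686e-01 -6.27494519e-01  7.29576211e+02]
 [ 2.42778551e-03 -6.69302292e-01 -7.42986237e-01  1.01015596e+03]
 [ 0.00000000e+00  0.00000000e+00  0.00000000e+00  1.00000000e+00]]
```

View pics/top0.png

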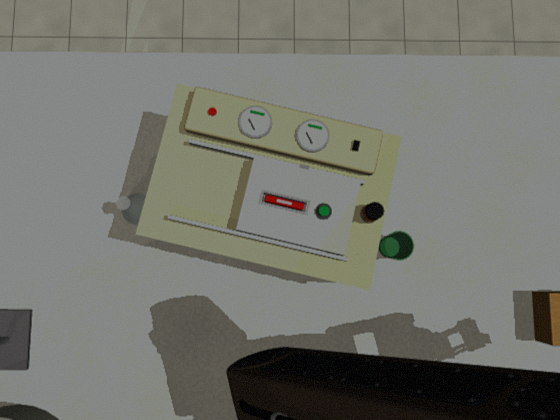

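View pics/side0.png

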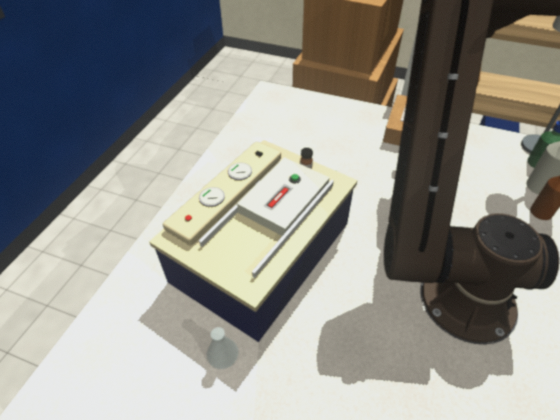

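Top view: red handle at about (285,202), green button (324,211), jar (373,211), beaker (396,246), hatch tilted about 12° in the image. In the side view the handle is at (278,197) and the button at (295,178). Next I refine these by colour and triangulate.

```bash
cat > h.py <<'E'
import numpy as np, cv2
from cell import *
def ray(c,u,v):
    d=np.array([(u-c['cx'])/c['fx'],(v-c['cy'])/c['fy'],1]);return c['T'][:3,3],c['T'][:3,:3]@d
def atz(c,u,v,z):
    o,d=ray(c,u,v);return o+d*(z-o[2])/d[2]
def tri(a,b):
    A=[];B=[]
    for o,d in(a,b):
        d=d/np.linalg.norm(d);P=np.eye(3)-np.outer(d,d);A.append(P);B.append(P@o)
    return np.linalg.lstsq(np.vstack(A),np.hstack(B),rcond=None)[0]
def blob(img,kind,roi):
    i=img.astype(int);r,g,b=i[...,0],i[...,1],i[...,2]
    m=(r-np.maximum(g,b)>60) if kind=='r' else (g-np.maximum(r,b)>35)
    k=np.zeros_like(m);x0,x1,y0,y1=roi;k[y0:y1,x0:x1]=m[y0:y1,x0:x1]
    return np.argwhere(k)[:,::-1]
E
python3 - <<'E'
from h import *
t=read_camera('top');s=read_camera('side')
for k,rt,rs in(('r',(255,315,185,220),(260,295,180,212)),('g',(312,336,200,222),(285,305,168,188))):
    a=blob(t['img'],k,rt);b=blob(s['img'],k,rs)
    ca=(a.min(0)+a.max(0))/2;cb=(b.min(0)+b.max(0))/2
    print(k,len(a),a.mean(0),ca,len(b),b.mean(0),cb,'tri',tri(ray(t,*ca),ray(s,*cb)),'z',atz(t,*ca,226 if k=='r' else 238),atz(s,*cb,226 if k=='r' else 238))
    if k=='r': print('rect',cv2.minAreaRect(np.array([atz(t,*p,226)[:2] for p in a],np.float32)))
# hatch near-edge corners
p=atz(t,237,231,226);q=atz(t,346,255,226);print(p,q,np.linalg.norm(p-q),np.degrees(np.arctan2(*(p-q)[[0,1]])))
print('jar',atz(t,373,211,250))
E
```

```text
r 225 [283.83555556 201.90222222] [284. 202.] 93 [277.47311828 197.51612903] [277.5 197. ] tri [549.17531779  19.81552851 225.79264435] z [548.49073699  19.66894646 226.        ] [549.77500573  20.07938847 226.        ]
rect ((548.7350463867188, 19.866281509399414), (78.44939422607422, 13.933627128601074), 76.6154556274414)
g 88 [323.5 210.5] [323.5 210.5] 36 [294.5 176.5] [294.5 176.5] tri [530.13075039 -57.25719833 238.18949388] z [530.16491632 -57.27775415 238.        ] [530.18342143 -57.451796   238.        ]
[490.69283081 112.19509036 226.        ] [ 443.6581373  -102.02708518  226.        ] 219.32487977224133 12.383388543874739
jar [ 527.90101202 -151.76600881  250.        ]
```

Both cameras agree: the heights come out at 226 and 238 mm, and the handle-to-button distance is 79.5 mm (nominal 80). Tank yaw is about -13.3°. I go above the button with the fingers shut, turning the tool to -13.3°.

```bash
python3 -m handwheel '[{"hand":0,"x":0,"y":0,"z":0.04,"spin":0},{"hand":0,"x":0,"y":0,"z":0.07,"spin":0},{"hand":0,"x":0.309,"y":0.527,"z":0.07,"spin":11.2},{"hand":0,"x":0.309,"y":0.527,"z":0.07,"spin":11.2},{"hand":0,"x":0.309,"y":0.527,"z":0.07,"spin":11.2},{"hand":0,"x":0.309,"y":0.527,"z":0.07,"spin":11.2},{"hand":0,"x":0.309,"y":0.527,"z":0.07,"spin":11.2},{"hand":0,"x":0.309,"y":0.527,"z":0.07,"spin":11.2},{"hand":0,"x":0.309,"y":0.527,"z":0.07,"spin":11.2},{"hand":0,"x":0.309,"y":0.527,"z":0.07,"spin":11.2},{"hand":0,"x":0.309,"y":0.527,"z":0.07,"spin":11.2},{"hand":0,"x":0.309,"y":0.527,"z":0.07,"spin":11.2},{"hand":0,"x":0.309,"y":0.527,"z":0.07,"spin":11.2},{"hand":0,"x":0.309,"y":0.527,"z":0.07,"spin":11.2},{"hand":0,"x":0.309,"y":0.527,"z":0.07,"spin":11.2},{"hand":0,"x":0.309,"y":0.527,"z":0.07,"spin":11.2},{"hand":0,"x":0.309,"y":0.527,"z":0.07,"spin":11.2},{"hand":0,"x":0.309,"y":0.527,"z":0.07,"spin":11.2},{"hand":0,"x":0.309,"y":0.527,"z":0.07,"spin":11.2},{"hand":0,"x":0.309,"y":0.527,"z":0.07,"spin":11.2}]'
python3 - <<'E'
from h import *
s=state();print(s['t'],s['eef_pos'],s['tcp_rot'],s['ft_force'],s['moment'],s['opening'])
c=read_camera('wrist');cv2.imwrite('pics/w1.png',c['img'][:,:,::-1]);print(c['fx'],c['cx'],c['cy'],c['T'])
E
```

```text
t: 1.87
eef_pos: [529.3, -58.1, 298.5]
tcp_rot: [3.141, 0.0, -0.232]
ft_force: [0.6, -0.2, -0.6]
opening: 0.005
1.8667 [529.30584224 -58.06519972 298.48746445] [ 3.14132476e+00  4.39178764e-04 -2.32258685e-01] [ 0.61620861 -0.19630986 -0.63326694] [-0.04078544 -0.13728567 -0.02603906] 0.004564896724606005
325.19226210127806 274.4648362318592 213.2229531515675 [[ 9.73029971e-01 -2.20913662e-01 -6.64065453e-02  5.47653369e+02]
 [-2.30678418e-01 -9.31366876e-01 -2.81679266e-01  2.22125377e+01]
 [ 3.77941667e-04  2.89400925e-01 -9.57207899e-01  4.53737623e+02]
 [ 0.00000000e+00  0.00000000e+00  0.00000000e+00  1.00000000e+00]]
```

View pics/w1.png

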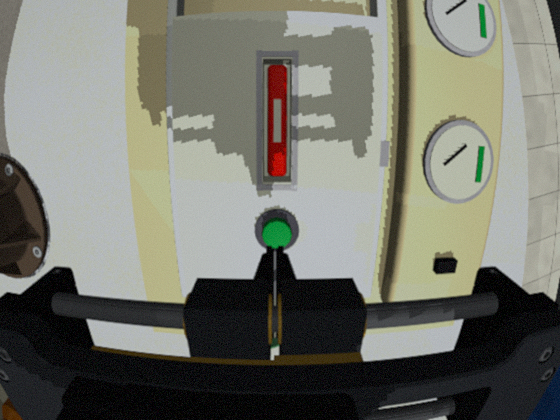

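The wrist view shows the button (277,234) in line with the shut fingertips and the bar (277,120), flush and vertical in the image, so the yaw is right. Lowering gently.

```bash
python3 -m handwheel '[{"hand":0,"x":0.001,"y":0.001,"z":-0.03,"spin":0},{"hand":0,"x":0.001,"y":0.001,"z":-0.042,"spin":0},{"hand":0,"x":0.001,"y":0.001,"z":-0.045,"spin":0},{"hand":0,"x":0.001,"y":0.001,"z":-0.046,"spin":0},{"hand":0,"x":0.001,"y":0.001,"z":-0.047,"spin":0},{"hand":0,"x":0.001,"y":0.001,"z":-0.048,"spin":0},{"hand":0,"x":0.001,"y":0.001,"z":-0.049,"spin":0},{"hand":0,"x":0.001,"y":0.001,"z":-0.05,"spin":0},{"hand":0,"x":0.001,"y":0.001,"z":-0.05,"spin":0}]'
```

```text
t: 2.67
eef_pos: [530.9, -57.0, 249.1]
tcp_rot: [3.141, -0.001, -0.233]
ft_force: [1.1, -3.0, 3.3]
opening: 0.001
```

```bash
python3 -m handwheel '[{"hand":0,"x":0,"y":0,"z":-0.001,"spin":0},{"hand":0,"x":0,"y":0,"z":-0.002,"spin":0},{"hand":0,"x":0,"y":0,"z":-0.003,"spin":0},{"hand":0,"x":0,"y":0,"z":-0.003,"spin":0},{"hand":0,"x":0,"y":0,"z":-0.003,"spin":0}]'
python3 - <<'E'
from h import *
t=read_camera('top');a=blob(t['img'],'r',(255,325,180,225));print(len(a),(a.min(0)+a.max(0))/2,state()['ft_force'])
E
```

```text
t: 3.08
eef_pos: [530.8, -56.7, 245.6]
tcp_rot: [-3.141, -0.0, -0.233]
ft_force: [1.6, -1.5, 1.9]
opening: 0.006
138 [279. 199.] [ 1.51855785 -1.92844876  3.4206907 ]
```

```bash
python3 -m handwheel '[{"hand":0,"x":0,"y":0,"z":0.02,"spin":0},{"hand":0.05,"x":0,"y":0,"z":0.053,"spin":0},{"hand":0.05,"x":0,"y":0,"z":0.053,"spin":0},{"hand":0.05,"x":0,"y":0,"z":0.053,"spin":0},{"hand":0.05,"x":0,"y":0,"z":0.053,"spin":0}]'
cat >> h.py <<'E'
def fray(c,u,v):
    x,y=(u-c['cx'])/c['fx'],(v-c['cy'])/c['fy'];r=np.hypot(x,y);s=np.sin(r)/r if r>1e-9 else 1
    return c['T'][:3,3],c['T'][:3,:3]@np.array([x*s,y*s,np.cos(r)])
def fz(c,u,v,z):
    o,d=fray(c,u,v);return o+d*(z-o[2])/d[2]
E
python3 - <<'E'
from h import *
c=read_camera('wrist');cv2.imwrite('pics/w2.png',cv2.resize(c['img'][20:270,180:400,::-1],None,fx=2.4,fy=2.4,interpolation=cv2.INTER_CUBIC))
a=blob(c['img'],'r',(230,330,20,230));print(len(a),a.min(0),a.max(0))
for z in(226,256):
  print(z,cv2.minAreaRect(np.array([fz(c,*p,z)[:2] for p in a],np.float32)))
E
```

```text
t: 3.55
eef_pos: [530.2, -56.5, 297.9]
tcp_rot: [-3.141, 0.001, -0.233]
ft_force: [0.4, -0.1, -0.2]
opening: 0.227
2099 [266  60] [287 185]
226 ((549.039794921875, 20.15393829345703), (88.51318359375, 14.374204635620117), 76.48895263671875)
256 ((548.986572265625, 20.61790657043457), (76.82734680175781, 12.476473808288574), 76.48895263671875)
```

View pics/w2.png

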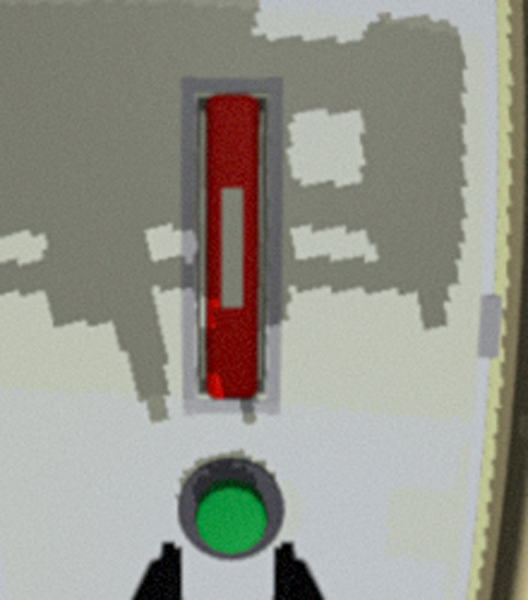

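Run:
```python
from h import *
i=cv2.imread('pics/w1.png')[:,:,::-1];a=blob(i,'r',(230,330,20,230));print(len(a),a.min(0),a.max(0))
t=read_camera('top');s=read_camera('side')
a=blob(t['img'],'r',(255,325,180,225));b=blob(s['img'],'r',(255,305,170,215))
ca=(a.min(0)+a.max(0))/2;cb=(b.min(0)+b.max(0))/2;print(len(a),len(b),ca,cb,tri(ray(t,*ca),ray(s,*cb)))
r=np.hstack([cv2.resize(t['img'][160:250,220:350],(520,360)),cv2.resize(s['img'][160:220,250:320],(280,240))[[*range(240)]+[0]*120]])
cv2.imwrite('pics/ts.png',r[:,:,::-1])
```

```text
1602 [268  65] [286 175]
161 54 [280. 199.] [278.  189.5] [547.12613939  27.93673745 262.39745375]
```

View pics/ts.png

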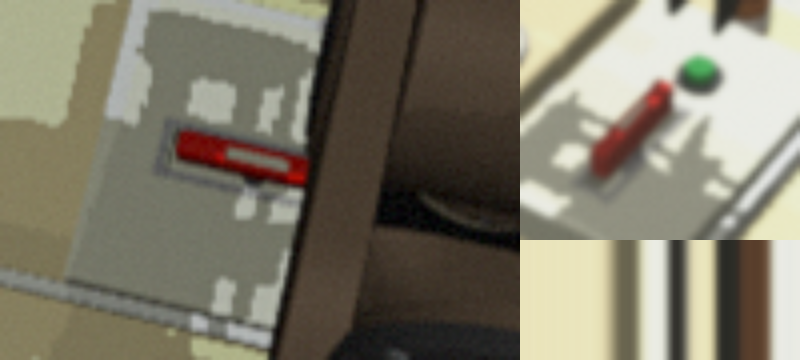

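The handle is out: in the side crop the bar stands clear of the hatch, and the wrist scale gives its top at about 253 mm. Its centre is (549.0, 20.3), so I go and grip it.

```bash
python3 -m handwheel '[{"hand":0.05,"x":0.009,"y":0.038,"z":0,"spin":0},{"hand":0.05,"x":0.0184,"y":0.077,"z":0,"spin":0},{"hand":0.05,"x":0.0184,"y":0.077,"z":0,"spin":0},{"hand":0.05,"x":0.0184,"y":0.077,"z":-0.03,"spin":0},{"hand":0.05,"x":0.0184,"y":0.077,"z":-0.051,"spin":0},{"hand":0.05,"x":0.0184,"y":0.077,"z":-0.051,"spin":0}]'
python3 - <<'E'
from h import *
s=state();print(s['eef_pos'],s['ft_force'],s['moment'],s['opening'])
E
python3 -m handwheel '[{"hand":0.03,"x":0,"y":0,"z":0,"spin":0},{"hand":0.02,"x":0,"y":0,"z":0,"spin":0},{"hand":0.01,"x":0,"y":0,"z":0,"spin":0},{"hand":0,"x":0,"y":0,"z":0,"spin":0},{"hand":0,"x":0,"y":0,"z":0,"spin":0},{"hand":0,"x":0,"y":0,"z":0,"spin":0},{"hand":0,"x":0,"y":0,"z":0,"spin":0}]'
python3 - <<'E'
from h import *
s=state();print(s['eef_pos'],s['ft_force'],s['moment'],s['opening'])
E
```

```text
t: 4.2
eef_pos: [547.3, 20.5, 243.5]
tcp_rot: [3.14, 0.007, -0.232]
ft_force: [-1.1, -1.0, -0.0]
opening: 0.523
[547.30385553  20.53189596 243.49913017] [-1.14439025 -0.99694466 -0.01547798] [-0.02976    -0.07026379  0.07458906] 0.5225171281005355
t: 4.78
eef_pos: [549.3, 20.1, 248.1]
tcp_rot: [-3.142, -0.001, -0.233]
ft_force: [0.4, -0.1, 2.1]
opening: 0.143
[549.33075053  20.12303018 248.12091434] [ 0.4126593  -0.07608237  2.14521085] [-0.13163923 -0.13127837 -0.05598543] 0.1427732477355156
```

Gripped (13.6 mm opening, matching the 14 mm bar). Turning in stages and watching force and moment.

```bash
cat > s.py <<'E'
from cell import state
import numpy as np
s=state();print(np.round(s['eef_pos'],1),np.round(s['ft_force'],1),np.round(s['moment'],3),'turn',round(-0.2325-s['tcp_rot'][2],3))
E
python3 -m handwheel '[{"hand":0,"x":0,"y":0,"z":0,"spin":-0.7},{"hand":0,"x":0,"y":0,"z":0,"spin":-1.4},{"hand":0,"x":0,"y":0,"z":0,"spin":-2},{"hand":0,"x":0,"y":0,"z":0,"spin":-2},{"hand":0,"x":0,"y":0,"z":0,"spin":-2}]';python3 s.py
python3 -m handwheel '[{"hand":0,"x":0,"y":0,"z":0,"spin":-0.7},{"hand":0,"x":0,"y":0,"z":0,"spin":-1.4},{"hand":0,"x":0,"y":0,"z":0,"spin":-2},{"hand":0,"x":0,"y":0,"z":0,"spin":-2.5},{"hand":0,"x":0,"y":0,"z":0,"spin":-3},{"hand":0,"x":0,"y":0,"z":0,"spin":-3},{"hand":0,"x":0,"y":0,"z":0,"spin":-3}]';python3 s.py
```

```text
t: 5.2
eef_pos: [549.3, 20.1, 248.1]
tcp_rot: [-3.141, -0.001, -0.406]
ft_force: [-0.1, -0.4, 3.3]
opening: 0.146
[549.3  20.1 248.1] [-0.1 -0.4  3.3] [-0.115 -0.225 -0.017] turn 0.173
t: 5.78
eef_pos: [549.3, 20.1, 247.9]
tcp_rot: [-3.141, -0.001, -0.666]
ft_force: [2.0, -1.3, 3.1]
opening: 0.145
[549.3  20.1 247.9] [ 2.  -1.3  3.1] [-0.234 -0.354 -0.047] turn 0.434
```

```bash
for i in 1 2 3; do python3 -m handwheel '[{"hand":0,"x":0,"y":0,"z":0,"spin":-0.5},{"hand":0,"x":0,"y":0,"z":0,"spin":-1},{"hand":0,"x":0,"y":0,"z":0,"spin":-1},{"hand":0,"x":0,"y":0,"z":0,"spin":-1}]'>/dev/null;python3 s.py;done
```

```text
[549.3  20.1 247.8] [ 2.2 -0.6  3.9] [-0.27  -0.461 -0.024] turn 0.521
[549.3  20.2 247.7] [ 2.2 -2.2  3.1] [-0.3   -0.521 -0.009] turn 0.608
[549.3  20.2 247.7] [ 2.6 -0.4  2.6] [-0.38  -0.654 -0.082] turn 0.695
```

```bash
sed -i "s/,'turn'/,'tau6',round(s['tau'][5],3),'turn'/" s.py; python3 s.py; for i in 1 2 3; do python3 -m handwheel '[{"hand":0,"x":0,"y":0,"z":0,"spin":-0.3},{"hand":0,"x":0,"y":0,"z":0,"spin":-0.5},{"hand":0,"x":0,"y":0,"z":0,"spin":-0.5},{"hand":0,"x":0,"y":0,"z":0,"spin":-0.5}]'>/dev/null;python3 s.py;done
```

```text
[549.3  20.2 247.7] [ 2.6 -0.4  2.6] [-0.38  -0.654 -0.082] tau6 0.18 turn 0.695
[549.2  20.2 247.7] [ 5.  -1.3  3. ] [-0.429 -0.805 -0.023] tau6 0.042 turn 0.74
[549.2  20.2 247.7] [ 3.9 -2.7  2.5] [-0.448 -0.885 -0.054] tau6 0.047 turn 0.785
[549.2  20.2 247.7] [ 4.2 -1.7  3.2] [-0.511 -0.919  0.083] tau6 0.184 turn 0.828
```

```bash
python3 -m handwheel '[{"hand":0,"x":0.0005,"y":-0.0002,"z":0,"spin":0},{"hand":0,"x":0.0005,"y":-0.0002,"z":0,"spin":0}]'>/dev/null;python3 s.py;python3 -m handwheel '[{"hand":0,"x":0,"y":0,"z":0,"spin":0}]'>/dev/null;python3 s.py; for i in 1 2 ; do python3 -m handwheel '[{"hand":0,"x":0,"y":0,"z":0,"spin":-0.2},{"hand":0,"x":0,"y":0,"z":0,"spin":-0.4},{"hand":0,"x":0,"y":0,"z":0,"spin":-0.4}]'>/dev/null;python3 s.py;python3 -m handwheel '[{"hand":0,"x":0,"y":0,"z":0,"spin":0}]'>/dev/null;python3 s.py;done
```

```text
[549.2  20.1 247.5] [ 1.4 -1.5  4. ] [-0.252 -0.606  0.15 ] tau6 0.095 turn 0.829
[549.3  20.1 247.5] [ 2.4 -1.1  2. ] [-0.19  -0.473  0.115] tau6 0.102 turn 0.829
[549.3  20.1 247.5] [-0.1  0.3  3.3] [-0.106 -0.202  0.17 ] tau6 0.429 turn 0.866
[549.3  20.1 247.6] [ 0.3 -0.2  3.2] [-0.108 -0.162  0.046] tau6 0.204 turn 0.864
[549.4  20.1 247.6] [-1.3  0.3  2.7] [ 0.071 -0.006  0.147] tau6 0.437 turn 0.901
[549.4  20.1 247.6] [-1.1  0.7  3.1] [0.054 0.007 0.101] tau6 0.212 turn 0.899
```

Lateral force is gone after the shift. The moment rose by about 0.15 Nm around 0.82–0.83 rad, so the bolt was met there. I expect it clear near 1.09–1.10 and the stop near 1.17.

```bash
for i in 1 2 3 4; do python3 -m handwheel '[{"hand":0,"x":0,"y":0,"z":0,"spin":-0.2},{"hand":0,"x":0,"y":0,"z":0,"spin":-0.4},{"hand":0,"x":0,"y":0,"z":0,"spin":-0.4}]'>/dev/null;python3 s.py;python3 -m handwheel '[{"hand":0,"x":0,"y":0,"z":0,"spin":0}]'>/dev/null;python3 s.py;done
```

```text
[549.4  20.1 247.6] [-1.3  0.2  2.3] [0.119 0.208 0.112] tau6 0.445 turn 0.935
[549.4  20.1 247.6] [-2.   1.4  2.4] [0.192 0.224 0.117] tau6 0.22 turn 0.934
[549.4  20.1 247.6] [-2.   1.4  2.5] [0.236 0.472 0.162] tau6 0.456 turn 0.97
[549.4  20.1 247.6] [-3.3  2.9  3.4] [0.266 0.432 0.149] tau6 0.229 turn 0.969
[549.4  20.1 247.6] [-2.7  2.1  2.1] [0.342 0.61  0.232] tau6 0.469 turn 1.005
[549.4  20.1 247.6] [-2.9  1.5  3.1] [0.259 0.607 0.156] tau6 0.242 turn 1.004
[549.4  20.1 247.6] [-2.3  1.8  2.9] [0.369 0.673 0.213] tau6 0.456 turn 1.04
[549.4  20.1 247.6] [-4.   1.3  2.6] [0.412 0.726 0.196] tau6 0.243 turn 1.039
```

```bash
python3 -m handwheel '[{"hand":0,"x":-0.0003,"y":0.0002,"z":0,"spin":-0.2},{"hand":0,"x":-0.0003,"y":0.0002,"z":0,"spin":-0.2},{"hand":0,"x":-0.0003,"y":0.0002,"z":0,"spin":-0.2}]'>/dev/null;python3 s.py; for i in 1 2 3 ; do python3 -m handwheel '[{"hand":0,"x":0,"y":0,"z":0,"spin":-0.2},{"hand":0,"x":0,"y":0,"z":0,"spin":-0.2},{"hand":0,"x":0,"y":0,"z":0,"spin":-0.2}]'>/dev/null;python3 s.py;done
```

```text
[549.4  20.1 247.7] [-2.5  1.1  2.2] [0.135 0.429 0.15 ] tau6 0.233 turn 1.056
[549.4  20.2 247.7] [-2.9 -0.8  3. ] [-0.029  0.405  0.15 ] tau6 0.233 turn 1.074
[549.4  20.2 247.7] [-2.4 -0.4  3.1] [-0.034  0.351  0.141] tau6 0.237 turn 1.091
[549.3  20.2 247.7] [-1.5 -0.9  2.6] [-0.086  0.27   0.142] tau6 0.24 turn 1.109
```

```bash
for i in 1 2 3 4 5 ; do python3 -m handwheel '[{"hand":0,"x":0,"y":0,"z":0,"spin":-0.1},{"hand":0,"x":0,"y":0,"z":0,"spin":-0.1},{"hand":0,"x":0,"y":0,"z":0,"spin":-0.1}]'>/dev/null;python3 s.py;done
```

```text
[549.3  20.2 247.7] [-0.9 -1.4  2.6] [-0.226  0.18   0.112] tau6 0.235 turn 1.117
[549.3  20.2 247.7] [-1.3 -0.8  3.5] [-0.246  0.173  0.179] tau6 0.238 turn 1.126
[549.3  20.2 247.7] [-2.3 -0.5  3. ] [-0.22   0.063  0.234] tau6 0.239 turn 1.135
[549.3  20.2 247.7] [-1.2 -1.   2.8] [-0.264  0.07   0.215] tau6 0.269 turn 1.143
[549.3  20.2 247.7] [ 0.3 -1.3  3.6] [-0.366  0.021  0.278] tau6 0.321 turn 1.152
```

Torque, steady until 1.135 rad, rises over the next two steps (0.24, 0.27, 0.32): this is the stop. Holding there, I try a small slide first.

```bash
python3 -m handwheel '[{"hand":0,"x":0.0002,"y":0.001,"z":0,"spin":0},{"hand":0,"x":0.0003,"y":0.0015,"z":0,"spin":0},{"hand":0,"x":0.0003,"y":0.0015,"z":0,"spin":0}]'>/dev/null;python3 s.py;for i in 1 2 ; do python3 -m handwheel '[{"hand":0,"x":0.0002,"y":0.0007,"z":0,"spin":0},{"hand":0,"x":0.0002,"y":0.0007,"z":0,"spin":0}]'>/dev/null;python3 s.py;done
```

```text
[549.7  21.8 247.7] [ 0.3 -1.6  2.2] [-0.445 -0.055  0.266] tau6 0.293 turn 1.152
[549.8  22.5 247.7] [-0.2 -3.6  2.4] [-0.447 -0.092  0.241] tau6 0.291 turn 1.152
[550.   23.2 247.7] [-0.1 -2.3  3.6] [-0.389 -0.081  0.286] tau6 0.292 turn 1.152
```

Moved 3 mm at about 3 N, so the bolt is clear. Sliding on.

```bash
python3 -m handwheel '[{"hand":0,"x":0.0007,"y":0.0029,"z":0,"spin":0},{"hand":0,"x":0.0019,"y":0.0078,"z":0,"spin":0},{"hand":0,"x":0.0032,"y":0.0136,"z":0,"spin":0},{"hand":0,"x":0.0046,"y":0.0194,"z":0,"spin":0},{"hand":0,"x":0.0060,"y":0.0253,"z":0,"spin":0},{"hand":0,"x":0.0069,"y":0.0292,"z":0,"spin":0},{"hand":0,"x":0.0069,"y":0.0292,"z":0,"spin":0}]';python3 s.py
```

```text
t: 13.45
eef_pos: [557.2, 53.7, 247.7]
tcp_rot: [-3.141, 0.001, -1.384]
ft_force: [1.7, 1.9, 2.8]
opening: 0.145
[557.2  53.7 247.7] [1.7 1.9 2.8] [ 0.514 -0.476  0.246] tau6 0.419 turn 1.151
```

```bash
python3 -m handwheel '[{"hand":0,"x":0.001,"y":0.004,"z":0,"spin":0},{"hand":0,"x":0.0025,"y":0.0105,"z":0,"spin":0},{"hand":0,"x":0.0044,"y":0.0185,"z":0,"spin":0},{"hand":0,"x":0.0063,"y":0.0265,"z":0,"spin":0},{"hand":0,"x":0.0082,"y":0.0345,"z":0,"spin":0},{"hand":0,"x":0.0099,"y":0.0415,"z":0,"spin":0},{"hand":0,"x":0.0107,"y":0.045,"z":0,"spin":0},{"hand":0,"x":0.0107,"y":0.045,"z":0,"spin":0}]';python3 s.py
python3 -m handwheel '[{"hand":0,"x":0.001,"y":0.004,"z":0,"spin":0},{"hand":0,"x":0.0025,"y":0.0105,"z":0,"spin":0},{"hand":0,"x":0.0044,"y":0.0185,"z":0,"spin":0},{"hand":0,"x":0.0063,"y":0.0265,"z":0,"spin":0},{"hand":0,"x":0.0078,"y":0.033,"z":0,"spin":0},{"hand":0,"x":0.0088,"y":0.037,"z":0,"spin":0},{"hand":0,"x":0.0088,"y":0.037,"z":0,"spin":0},{"hand":0,"x":0.0088,"y":0.037,"z":0,"spin":0}]';python3 s.py
```

```text
t: 14.12
eef_pos: [567.9, 98.6, 247.7]
tcp_rot: [-3.141, 0.001, -1.384]
ft_force: [2.7, 2.5, 3.5]
opening: 0.147
[567.9  98.6 247.7] [2.7 2.5 3.5] [ 0.367 -0.643  0.304] tau6 0.422 turn 1.151
t: 14.78
eef_pos: [576.6, 135.1, 247.7]
tcp_rot: [-3.141, 0.001, -1.384]
ft_force: [2.9, 1.7, 3.3]
opening: 0.141
[576.6 135.1 247.7] [2.9 1.7 3.3] [ 0.378 -0.763  0.287] tau6 0.33 turn 1.152
```

Slid 118 mm. I ease the handle back off the spring, open and rise.

```bash
python3 -m handwheel '[{"hand":0,"x":0,"y":0,"z":0,"spin":0.7},{"hand":0,"x":0,"y":0,"z":0,"spin":1.5},{"hand":0,"x":0,"y":0,"z":0,"spin":2.5},{"hand":0,"x":0,"y":0,"z":0,"spin":3.5},{"hand":0,"x":0,"y":0,"z":0,"spin":4.5},{"hand":0,"x":0,"y":0,"z":0,"spin":4.5}]';python3 s.py
python3 -m handwheel '[{"hand":0.02,"x":0,"y":0,"z":0,"spin":0},{"hand":0.04,"x":0,"y":0,"z":0,"spin":0},{"hand":0.06,"x":0,"y":0,"z":0,"spin":0},{"hand":0.06,"x":0,"y":0,"z":0,"spin":0},{"hand":0.06,"x":0,"y":0,"z":0,"spin":0},{"hand":0.06,"x":0,"y":0,"z":0,"spin":0},{"hand":0.06,"x":0,"y":0,"z":0,"spin":0},{"hand":0.06,"x":0,"y":0,"z":0.02,"spin":0},{"hand":0.06,"x":0,"y":0,"z":0.06,"spin":0},{"hand":0.06,"x":0,"y":0,"z":0.1,"spin":0},{"hand":0.06,"x":0,"y":0,"z":0.12,"spin":0},{"hand":0.06,"x":0,"y":0,"z":0.12,"spin":0},{"hand":0.06,"x":0,"y":0,"z":0.12,"spin":0}]';python3 s.py
python3 - <<'E'
from h import *
c=read_camera('side');w=read_camera('wrist')
cv2.imwrite('pics/end.png',np.hstack([cv2.resize(c['img'][120:380,140:380],(388,420)),w['img'][:,60:460]])[:,:,::-1])
E
```

```text
t: 15.28
eef_pos: [576.5, 134.6, 247.8]
tcp_rot: [-3.14, 0.0, -0.989]
ft_force: [3.9, 2.5, 2.6]
opening: 0.148
[576.5 134.6 247.8] [3.9 2.5 2.6] [ 0.394 -0.747  0.002] tau6 -1.539 turn 0.756
t: 16.37
eef_pos: [576.4, 134.4, 368.4]
tcp_rot: [-3.14, -0.001, -0.992]
ft_force: [0.6, -0.6, -1.2]
opening: 0.628
[576.4 134.4 368.4] [ 0.6 -0.6 -1.2] [0.01  0.008 0.045] tau6 0.002 turn 0.759
```

View pics/end.png

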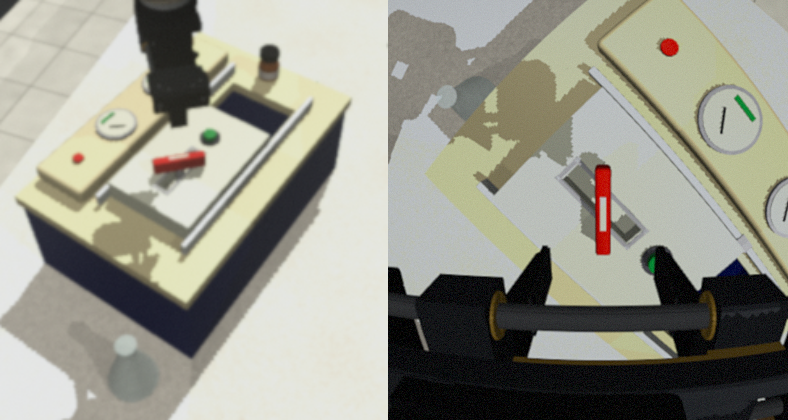

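The final view shows the hatch slid well to the left with the tank opening exposed. The handle is out and turned, the jar and flask are upright, and the gripper is clear. One number check, then hand in.

Run:
```python
from h import *
s=read_camera('side');b=blob(s['img'],'g',(255,290,185,220));cb=(b.min(0)+b.max(0))/2
p=atz(s,*cb,238);print(len(b),cb,p,np.linalg.norm((p-[530.2,-57.3,238])[:2]))
job_done()
```

```text
41 [269.5 202.5] [557.59361582  56.37574053 238.        ] 116.92982584844162
the job is handed in; nothing more can be done
```

The hatch is open about 117 mm and the job is handed in at roughly 16.5 s; no verdict was reported.

- **Button:** I pressed it with shut fingers to about 6 mm, at roughly 2–4 N. The handle popped out, which I confirmed in the wrist and side views.
- **Handle:** I gripped the bar and turned it clockwise in small steps. The bolt's spring came on at about 0.8 rad and the torque began to climb at the stop at about 1.14 rad. I held it at 1.15 rad, with about 0.08 Nm of extra torque, roughly 2 N on the stop.
- **Slide:** I moved the hatch 118 mm along its rails, with about 3 N at the start and up to about 4 N sideways later. Then I eased the handle back, opened the gripper and rose clear.

**Last checks:**
- The button had moved 117 mm in the side camera, against 118 mm of arm travel, so the two agree.
- The handle was out and the wrist force was back to about zero.
- The jar and flask were upright. The beaker was outside the last pictures, so I did not check it, but the arm only passed above it.

One reading stood out: joint 6 showed a brief -1.5 Nm while the handle was being eased back. The wrist moment was near zero at that moment, so I took it as the joint braking rather than a load on the handle.

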